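Click the spice carousel round to the marked jar and hold it

TASK

Turn the spice carousel by the knob on its post, one click at a time and with a short rest at every stop, until the jar with the yellow collar and dot stands at the front, over the orange tab. Then keep hold of the knob so that the turntable cannot move: the program finishes while still gripping the knob, with the turntable still. All jars stay standing in their holders, and the other things on the worktop are left alone.

Things in the scene. Friction and masses are not known exactly. Their poses are not given: they have to be found in the camera images.
- carousel: spice carousel, its dark wooden base (196 mm across, 22 mm high) fixed to the worktop. On it turns a light-wood disc 224 mm across, top 36 mm above the worktop, with a post and knob in the middle and six jars round it whose tops reach 141 mm. Origin on the turning axis at worktop level, z up; the -x axis points to the FRONT, where the orange tab is
- front_tab (a point): tip of the flat orange tab (26 mm wide, 8 mm high) that sticks out of the fixed base at its front, from under the disc's edge; point 138 mm from the turning axis, on the tab's top
- disc_top (a point): point on the turning axis at the top of the disc. Six steel holders stand on the disc, each a foot ring and a hoop (46 mm inside, 51 mm outside, hoop top 52 mm above the disc) joined by thin rods, centres 75 mm from the axis and 60 degrees apart; a jar stands loose in each
- knob_grip (a point): middle of the black knob on the turning axis, 176 mm above the worktop: the knob is a ribbed upright cylinder 42 mm across over its ribs (40 mm where the fingers press), 46 mm tall, from 152 to 198 mm above the worktop
- turntable (a joint): turning angle of the turntable and knob in rad, 0 at the start, positive counter-clockwise seen from above, turns several times either way. It clicks into a stop at every 60 degrees (1.047 rad) and starts in one; at each stop one jar stands exactly over the front tab. About 0.2 N m takes it out of a stop; let go within some 25 degrees of a stop, it pulls itself into it and stays there
- jar_marked_center (a point): the marked jar: clear spice jar with black lid, a yellow collar round the lid and a yellow dot on its top, 41 mm across, 105 mm tall, loose in one of the holders; it starts two or three stops away from the front; point at its centre, half-way up
- jar_a_center (a point): plain companion of the marked jar: clear spice jar with black lid (perhaps with a small dark print) and no yellow collar or dot, 41 mm across, 105 mm tall, loose in one of the carousel's holders; point at its centre, half-way up
- jar_b_center (a point): plain companion of the marked jar: clear spice jar with black lid (perhaps with a small dark print) and no yellow collar or dot, 41 mm across, 105 mm tall, loose in one of the carousel's holders; point at its centre, half-way up
- jar_c_center (a point): plain companion of the marked jar: clear spice jar with black lid (perhaps with a small dark print) and no yellow collar or dot, 41 mm across, 105 mm tall, loose in one of the carousel's holders; point at its centre, half-way up
- jar_d_center (a point): plain companion of the marked jar: clear spice jar with black lid (perhaps with a small dark print) and no yellow collar or dot, 41 mm across, 105 mm tall, loose in one of the carousel's holders; point at its centre, half-way up
- jar_e_center (a point): plain companion of the marked jar: clear spice jar with black lid (perhaps with a small dark print) and no yellow collar or dot, 41 mm across, 105 mm tall, loose in one of the carousel's holders; point at its centre, half-way up
- mug_a_center (a point): bystander, to be left alone: blue and white mug, 82 x 114 x 91 mm; point at its centre, half-way up
- lemon_a_center (a point): bystander, to be left alone: lemon, 83 x 58 x 58 mm; point at its centre, half-way up
- lime_a_center (a point): bystander, to be left alone: lime, 48 x 44 x 45 mm; point at its centre, half-way up
- tumbler_center (a point): bystander, to be left alone: empty drinking glass, 80 mm across, 91 mm tall; point at its centre, half-way up
- apple_a_center (a point): bystander, to be left alone: green apple, 75 mm across, 68 mm tall; point at its centre, half-way up
There are look-alikes about, which are no part of the job. Leave any blue look-alike of the part that bears jar_d_center alone.

How it is judged (in metres and radians):
On the way, in this order (a step that is already met when the one before it is completed fails the run):
1. the turntable rests at the first stop from its start, either way round ((value of joint turntable between 0.887 and 1.207 rad or value of joint turntable between -1.207 and -0.887 rad) and velocity of joint turntable between -0.1 and 0.1 rad/s), for 0.2 s.
2. the turntable rests at the second stop from its start ((value of joint turntable between 1.934 and 2.254 rad or value of joint turntable between -2.254 and -1.934 rad) and velocity of joint turntable between -0.1 and 0.1 rad/s), for 0.2 s.
At the end, for the whole second after the job is handed in: The marked jar is within 14 mm sideways of the carousel's front line (about 10 degrees) at the front, the turntable turns slower than 0.05 rad/s, the fingers press on the knob with over 2 N, and all six jars stand within 0.12 rad of upright in their holders (y of jar_marked_center in the frame of carousel between -0.014 and 0.014 m and x of jar_marked_center in the frame of carousel between -0.09 and -0.06 m and velocity of joint turntable between -0.05 and 0.05 rad/s and contact force between the fingers and knob above 2 N and angle between each of jar_a_center, jar_b_center, jar_marked_center, jar_c_center, jar_d_center, jar_e_center's own z axis and vertical below 0.12 rad and height (world z) of jar_a_center between 0.0825 and 0.0945 m and horizontal distance between each of jar_a_center, jar_b_center, jar_marked_center, jar_c_center, jar_d_center, jar_e_center and carousel below 0.09 m and height (world z) of jar_b_center between 0.0825 and 0.0945 m and height (world z) of jar_marked_center between 0.0825 and 0.0945 m and height (world z) of jar_c_center between 0.0825 and 0.0945 m and height (world z) of jar_d_center between 0.0825 and 0.0945 m and height (world z) of jar_e_center between 0.0825 and 0.0945 m); the arm keeps its last pose, push and grip.
It fails at once if a jar is tipped over or lifted out of its holder (angle between any of jar_a_center, jar_b_center, jar_marked_center, jar_c_center, jar_d_center, jar_e_center's own z axis and vertical above 0.4 rad or height (world z) of any of jar_a_center, jar_b_center, jar_marked_center, jar_c_center, jar_d_center, jar_e_center above 0.1135 m).
It fails at once if a bystander is pushed away (distance of any of mug_a_center, lemon_a_center, lime_a_center, tumbler_center, apple_a_center from where it was at the start of the episode above 0.04 m).
It also fails if it takes over 58 s, if anything falls off the work surface, if the arm or the gripper's body presses on something with over 40 N, if the wrist force passes 120 N, or if a joint passes its speed limit or range.

ROBOT

A 6-joint arm with a two-finger parallel gripper is mounted at the origin on a cart in front of the work surface, level with it; the furniture and walls round the work are solid. World frame = base frame: x ahead of the robot, y to its left, z up, the work surface at z = 0. Lengths are in m, angles in degrees, forces in N, time in s.
With the tool pointing down it reaches from about 0.4 to 0.825 m from the base axis. Payload 7 kg.
Tool frame: the origin (TCP) lies midway between the tips of the shut fingers; the grasp point (between the pads) lies r.grasp_offset behind it (r.grasp_offset is the distance from the TCP to the grasp point, in m); x points along the fingers, z is the direction in which the jaws open and shut, and the axes are right-handed (so a half turn about x gives the same grasp; the last joint's range is limited). The gripper opens to 88 mm and grips with 3 to 60 N. Pads are 19 mm wide; open, the fingers measure 130 mm over their backs; the gripper's body (78 mm by 193 mm) begins 47 mm behind the grasp point.
Start: joints at [-58.722, 20.546, 0.682, 0, -70.136, -16.507], TCP at [0.172, -0.653, 0.227] pointing down, gripper open.
Joint ranges: [-176.03, 176.03], [-82.01, 121.73], [-58.28, 71.71], [-173.87, 95.51], [-174.79, -0.11], [-173.66, 173.66]. Speed limits (degrees/s): [136.94, 136.94, 172.46, 180, 180, 180].

INTERFACE

Orientations are given as [roll, pitch, yaw] about the fixed x, y, z axes, in that order (R = Rz(yaw) Ry(pitch) Rx(roll)).
In Python, from plant import readout, vision, close_job, r gives the robot as it stands.
- The arm moves only by the shell command python3 -m handwheel 'ROWS' [OPENING] [FORCE]. ROWS is JSON, a list that holds one entry, the list of rows, each a list of 4 numbers: the shift along the world's x, y, z in units of 40 mm (1.0 is 40 mm), then the turn about the world's z in units of 5 degrees (1.0 is 5 degrees). In form: [[[tx, ty, tz, roll], ...]]. A call has 1 to 8 rows; each row shifts and turns the pose as measured when the row begins; what a row does not reach is not made up. A row lasts 1/10 s, in which the tool goes at most 50 mm and 8.59 degrees, less where a joint would pass 70% of its speed; a pose out of reach is approached as far as the arm can. A call is refused whole if a number of a shift passes 1 or a number of a turn 1, either way. A call with a gripper value outside its range is refused whole. OPENING is the finger opening in mm, from 0 to 87.6, set as the call begins (- or left out, the last holds). The fingers move at their own pace and stop on an object; FORCE is the grip in N (left out, the last holds). Time passes only in rows, so rows that do not move let the fingers close. It gives the time, the measured TCP pose, the force and the opening at its end, in the units of the state.
- readout.get_state(): the state, without advancing time (a new reading comes with each control period).
- vision.capture(name): name is "scene" or "top"; returns the picture (420x560x3 uint8, blue, green, red); there is no depth.
- vision.get_calibration(name): a dict with "intrinsics" (3x3 intrinsics, pixels), "pose" (4x4, takes a point from camera to world coordinates). Camera axes: x right, y up, looking along -z (the intrinsics and any distortion apply to the point x, -y, -z); pixel columns grow to the right and rows downward; lengths in m; the calibration is good to about 2 mm. A picture is of the moment at which its call begins. get_calibration takes no time and is no camera call.
- close_job(): hands the job in, once; it reports no verdict.
The state is a dict: "time_s": time; "joints": joint angles; "qd": joint speeds; "joint_torque": joint torques, N m; "tcp_pos": TCP position; "eef_rot": TCP orientation; "contact_force": force on the tool from outside, world axes, zero at the start; "moment": the same for the moment, N m; "gripper_width": finger opening in m.
Only numpy, scipy, OpenCV 4.12 (cv2) and the standard library are available. Lean on these libraries where they do the work, as an engineer would, in place of code of your own. Each camera call takes 0.05 s, during which the arm holds its last target.

## Working session

There is one attempt and no reset: what is moved stays moved. The work goes in short steps, Python scripts to look and compute and a shell command to move; the robot and the scene stay as the last step left them, time stands still between calls to the robot, and variables do not carry over. Pictures are saved under pics/ and viewed, and the job is handed in when it is done.

```bash
mkdir -p pics; python3 - <<'E'
from plant import readout, vision, r
import cv2
print(readout.get_state(), r.grasp_offset)
for n in("scene","top"):
    cv2.imwrite(f"pics/{n}0.png",vision.capture(n)); c=vision.get_calibration(n); print(n,c)
E
```

```text
{'time_s': 0.0, 'joints': array([-5.87231338e+01,  2.05919371e+01,  6.33319940e-01, -2.07622791e-02,
       -7.01365460e+01, -1.65065076e+01]), 'qd': array([ 0.0915206 ,  0.04846799, -0.06798992, -0.08399853, -0.03587405,
        0.02984009]), 'joint_torque': array([-1.02944472e-03, -5.82719135e+01,  2.93062520e+01,  6.99750960e+00,
        7.18108247e-03, -1.74042757e-04]), 'tcp_pos': array([ 0.17193094, -0.65221883,  0.22561157]), 'eef_rot': array([  4.91756869,  89.90285525, 109.68085647]), 'contact_force': array([ 0.5412226 , -0.19254944,  0.52584133]), 'moment': array([-0.04362443,  0.02061284,  0.02661777]), 'gripper_width': 0.087777918645811} 0.0188
scene {'intrinsics': array([[529.61527022,   0.        , 280.90761429],
       [  0.        , 529.61527022, 205.97267564],
       [  0.        ,   0.        ,   1.        ]]), 'pose': array([[-0.700313  ,  0.47158743, -0.53587964, -0.22226806],
       [-0.71382405, -0.45832017,  0.52952606,  0.68012453],
       [ 0.00411339,  0.75335776,  0.65759802,  0.99983699],
       [ 0.        ,  0.        ,  0.        ,  1.        ]])}
top {'intrinsics': array([[399.96483375,   0.        , 273.4371298 ],
       [  0.        , 399.96483375, 216.29910016],
       [  0.        ,   0.        ,   1.        ]]), 'pose': array([[-0.02196181,  0.99420264, -0.10525587,  0.38583331],
       [-0.99973254, -0.02260236, -0.00489652, -0.02726172],
       [-0.00724716,  0.10512019,  0.99443312,  1.32904667],
       [ 0.        ,  0.        ,  0.        ,  1.        ]])}
```

View pics/scene0.png

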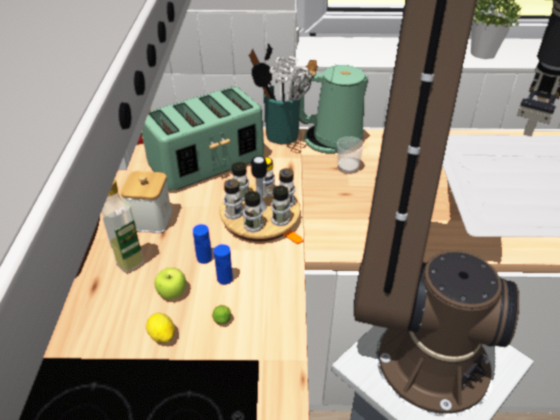

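View pics/top0.png

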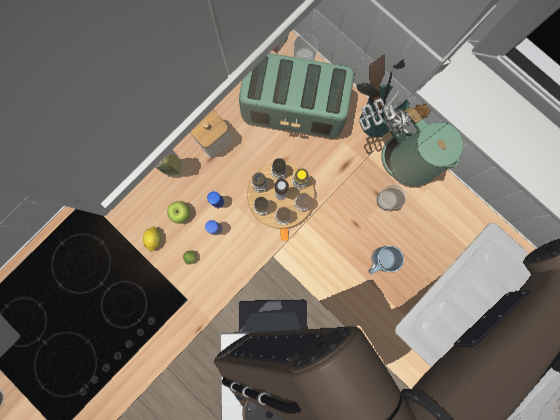

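The top view shows the carousel at about (282,190), the yellow dot at (302,176) and the orange tab at (285,234). The scene view shows the tab at (295,238). Next I'll crop in and measure.

```bash
cat > h.py <<'E'
import numpy as np, cv2
from plant import vision
def ray(n,u,v):
    c=vision.get_calibration(n);K=c["intrinsics"];P=c["pose"]
    d=np.linalg.inv(K)@np.array([u,v,1.]);d=P[:3,:3]@np.array([d[0],-d[1],-d[2]])
    return P[:3,3],d
def onz(n,u,v,z):
    o,d=ray(n,u,v);return o+d*(z-o[2])/d[2]
def proj(n,p):
    c=vision.get_calibration(n);P=c["pose"];q=P[:3,:3].T@(np.asarray(p)-P[:3,3]);q=c["intrinsics"]@np.array([q[0],-q[1],-q[2]]);return q[:2]/q[2]
def tri(a,b):
    (o1,d1),(o2,d2)=ray(*a),ray(*b)
    t=np.linalg.lstsq(np.c_[d1,-d2],o2-o1,rcond=None)[0]
    p,q=o1+d1*t[0],o2+d2*t[1];return (p+q)/2,np.linalg.norm(p-q)
def mask(img,lo,hi,box):
    h=cv2.cvtColor(img,cv2.COLOR_BGR2HSV);m=cv2.inRange(h,np.array(lo),np.array(hi));k=np.zeros_like(m);x0,y0,x1,y1=box;k[y0:y1,x0:x1]=1;m*=k
    n,l,s,c=cv2.connectedComponentsWithStats(m);return [(s[i].tolist(),c[i].round(1).tolist()) for i in range(1,n) if s[i][4]>4]
E
python3 - <<'E'
from h import *
t=cv2.imread("pics/top0.png");s=cv2.imread("pics/scene0.png")
print("ty",mask(t,(22,120,120),(36,255,255),(240,150,330,245)))
print("to",mask(t,(4,170,150),(16,255,255),(240,220,330,245)))
print("sy",mask(s,(22,120,100),(36,255,255),(215,145,310,250)))
print("so",mask(s,(3,170,150),(16,255,255),(215,220,310,250)))
cv2.imwrite("pics/tc.png",cv2.resize(t[145:250,230:340],None,fx=7,fy=5.7,interpolation=cv2.INTER_CUBIC)[:600,:800])
cv2.imwrite("pics/sc.png",cv2.resize(s[145:250,205:315],None,fx=6,fy=5.7,interpolation=cv2.INTER_CUBIC)[:600])
E
```

```text
ty [([295, 170, 12, 10, 79], [300.9, 174.2]), ([295, 177, 4, 5, 7], [296.3, 179.4])]
to [([281, 228, 7, 12, 72], [284.2, 233.7])]
sy [([265, 157, 6, 7, 32], [267.6, 160.2]), ([267, 165, 5, 6, 20], [269.2, 167.6])]
so [([286, 231, 17, 13, 43], [292.5, 236.9])]
```

View pics/tc.png

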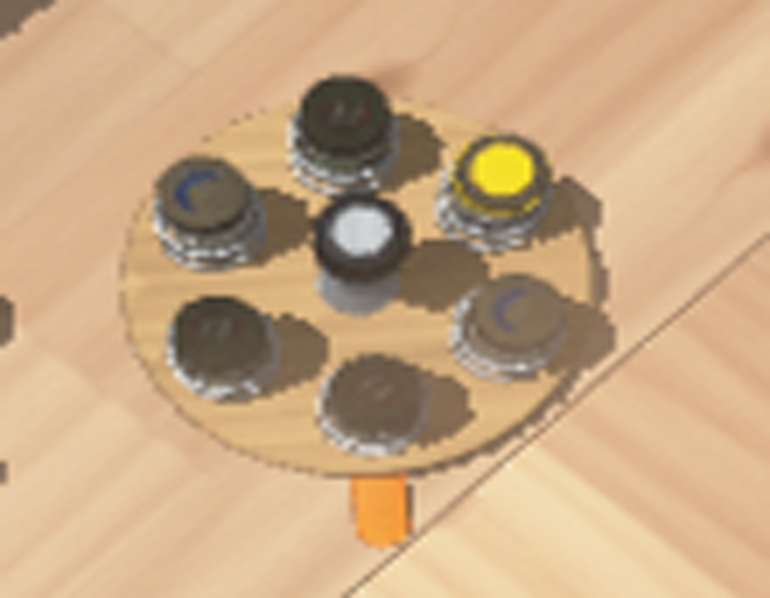

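View pics/sc.png

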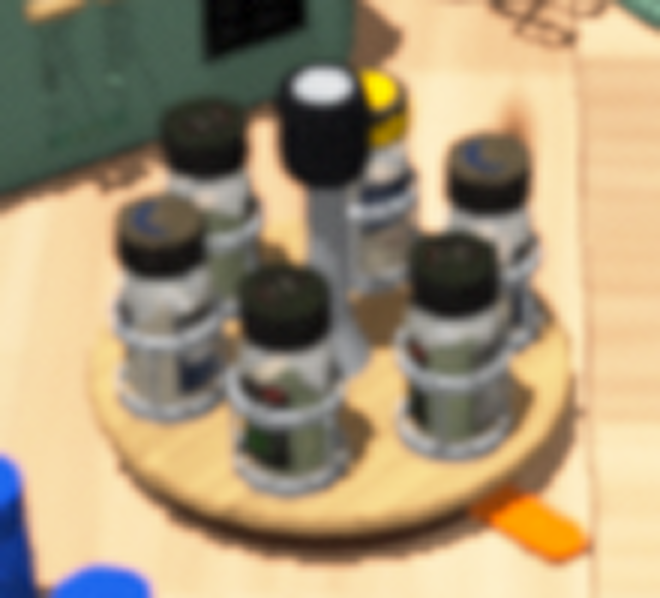

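The yellow-dotted jar is the only one with a yellow collar. The other five lids are black or grey, two of them with blue-grey prints, and the blue cylinders at (215,200) and (212,228) stand off the carousel. It stands two stops from the front and needs a clockwise turn seen from above. Next I'll fix the knob's position.

```bash
python3 - <<'E'
from h import *
t=cv2.imread("pics/top0.png");s=cv2.imread("pics/scene0.png")
print("tcap",mask(t,(0,0,140),(180,60,255),(274,176,290,192)))
print("scap",mask(s,(0,0,140),(180,60,255),(248,152,268,168)))
print(onz("top",281.7,185.4,.198),onz("scene",258.7,160.4,.198),tri(("top",281.7,185.4),("scene",258.7,160.4)))
print("tab",onz("top",284.2,233.7,.008),onz("top",284.6,239.5,.008), onz("scene",292.5,236.9,.008))
print("dot",onz("top",301.7,175.5,.141))
# disc: hsv mask contour, ellipse boundary manual
ell=[(230+x/7,145+y/5.7) for x,y in [(120,285),(610,290),(365,475)]]
print([onz("top",u,v,.036).round(3) for u,v in ell])
for n,u,v,z in [("apple",178,212,.034),("mug",388,259,.045),("tumbler",390,199,.09),("lime",190,257,.02)]: print(n,onz("top",u,v,z).round(3))
E
```

```text
tcap [([274, 176, 6, 3, 9], [276.6, 176.9]), ([277, 181, 9, 9, 54], [281.2, 184.9])]
scap [([254, 157, 10, 6, 48], [258.5, 159.5])]
[ 0.5940604  -0.04733021  0.198     ] [ 0.59698549 -0.04880618  0.198     ] (array([ 0.59402703, -0.04691007,  0.20043436]), np.float64(0.0011125787089845936))
tab [ 0.46702499 -0.0550556   0.008     ] [ 0.44783989 -0.05590023  0.008     ] [ 0.47479126 -0.05281089  0.008     ]
dot [ 0.63343118 -0.10940862  0.141     ]
[array([0.595, 0.064, 0.036]), array([ 0.587, -0.165,  0.036]), array([ 0.483, -0.048,  0.036])]
apple [0.544 0.29  0.034]
mug [ 0.377 -0.383  0.045]
tumbler [ 0.563 -0.386  0.09 ]
lime [0.397 0.254 0.02 ]
```

The axis is at about (0.594, -0.047) and the front direction is about 183° yaw. The dot's radius is 0.073 m (expected 0.075), at 119° from the front, so the turn is -120°. I'll go over the knob at a safe height now.

```bash
python3 -m handwheel '[[[0,0,0.8,0],[0.3,0.45,0.4,0],[0.65,0.93,0,0],[0.65,0.93,0,0],[0.65,0.93,0,0],[0.65,0.93,0,0],[0.65,0.93,0,0],[0.65,0.93,0,0]]]' 87 10
python3 - <<'E'
from plant import readout
from scipy.spatial.transform import Rotation as R
s=readout.get_state();print(s["time_s"],s["joints"].round(1),s["tcp_pos"].round(3));print(R.from_euler("xyz",s["eef_rot"],degrees=True).as_matrix().round(3))
E
```

```text
time_s: 0.9
tcp_pos: [0.3399, -0.4043, 0.269]
eef_rot: [15.3, 89.4, 119.6]
contact_force: [1.2, -0.6, 0.1]
gripper_width: 0.087
0.9 [-28.9   5.5 -13.3  -0.3 -71.7 -46.7] [ 0.34  -0.404  0.269]
[[-0.005 -0.969 -0.246]
 [ 0.01  -0.246  0.969]
 [-1.     0.003  0.011]]
```

The sum of j1 and j6 follows the world yaw, so I need about +85° of yaw before gripping to leave room for the -120° turn.

```bash
python3 -m handwheel '[[[0.6,0.85,0,1],[0.6,0.85,0,1],[0.6,0.85,0,1],[0.6,0.85,0,1],[0.6,0.85,0,1],[0.6,0.85,0,1],[0.6,0.85,0,1],[0.6,0.85,0,1]]]'
python3 -m handwheel '[[[0.6,0.85,0,1],[0.6,0.85,0,1],[0.2,0.3,0,1],[0,0,0,1],[0,0,0,1],[0,0,0,1],[0,0,0,1],[0,0,0,1]]]'
python3 - <<'E'
from plant import readout
from scipy.spatial.transform import Rotation as R
s=readout.get_state();print(s["time_s"],s["joints"].round(1),s["tcp_pos"].round(3));print(R.from_euler("xyz",s["eef_rot"],degrees=True).as_matrix().round(3))
E
```

```text
time_s: 1.7
tcp_pos: [0.5361, -0.118, 0.2683]
eef_rot: [12.3, 89.3, 158.1]
contact_force: [0.7, -0.8, 0.2]
gripper_width: 0.0872
time_s: 2.5
tcp_pos: [0.595, -0.0275, 0.2631]
eef_rot: [11.6, 88.8, -160.4]
contact_force: [0.2, 0.4, 0.2]
gripper_width: 0.0871
2.5 [ 16.2  12.6  -5.7   0.1 -72.9  -8.3] [ 0.595 -0.028  0.263]
[[-0.019  0.138 -0.99 ]
 [-0.007 -0.99  -0.138]
 [-1.     0.004  0.02 ]]
```

```bash
python3 -m handwheel '[[[0,-0.5,0,0],[0,0,0,0],[0,0,-0.5,0],[0,0,-0.5,0],[0,0,0,0]]]'
python3 - <<'E'
from h import *
for n in("scene","top"): cv2.imwrite(f"pics/{n}1.png",vision.capture(n))
s=cv2.imread("pics/scene1.png");t=cv2.imread("pics/top1.png")
a=cv2.resize(s[90:250,190:330],None,fx=2.8,fy=3.5);b=cv2.resize(t[120:280,220:360],None,fx=2.8,fy=3.5)
cv2.imwrite("pics/both1.png",np.hstack([a,b]))
E
```

```text
time_s: 3.0
tcp_pos: [0.5943, -0.0472, 0.2209]
eef_rot: [8.7, 88.7, -163.2]
contact_force: [-0.2, -0.7, -0.1]
gripper_width: 0.0872
```

View pics/both1.png

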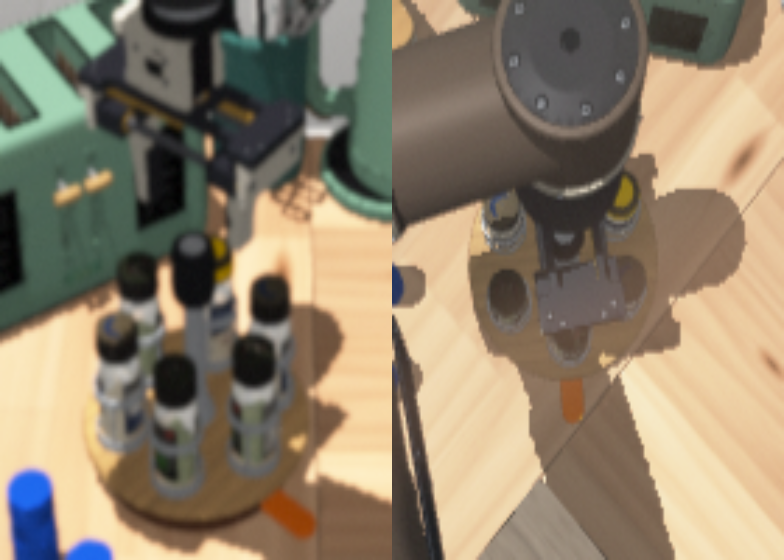

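The scene crop (left) shows the open fingers either side above the knob at crop (193,260). The carousel is undisturbed. I'll descend and close gently.

```bash
python3 -m handwheel '[[[0,0,-0.5,0],[0,0,-0.5,0],[0,0,-0.4,0],[0,0,-0.1,0],[0,0,0,0]]]'
python3 -m handwheel '[[[0,0,0,0],[0,0,0,0],[0,0,0,0],[0,0,0,0],[0,0,0,0],[0,0,0,0],[0,0,0,0],[0,0,0,0]]]' 30 20
python3 -c "
from plant import readout
s=readout.get_state();print(s['contact_force'],s['moment'],s['joints'].round(1))"
```

```text
time_s: 3.6
tcp_pos: [0.5998, -0.0463, 0.1691]
eef_rot: [32.5, 89.4, -139.3]
contact_force: [-0.4, 0.1, -0.3]
gripper_width: 0.0869
time_s: 4.4
tcp_pos: [0.5969, -0.0468, 0.1732]
eef_rot: [24.2, 89.3, -147.6]
contact_force: [5.6, 0.6, -3.5]
gripper_width: 0.0396
[ 5.56778445  0.59050471 -3.46698473] [-0.03295883 -1.81067181 -0.07425921] [ 14.4  16.  -13.2   0.3 -61.4  -6.3]
```

The grip closed at 39.6 mm, which is the knob's diameter, but it is high: the TCP is at z 0.173 where I want 0.157, and about 2 mm off in x. I'll open, lower, centre and grip again.

```bash
python3 -m handwheel '[[[0,0,0,0],[0,0,0,0],[0,0,0,0],[0,0,0,0],[-0.05,0,-0.2,0],[0,0,-0.2,0],[0,0,0,0]]]' 80 20
```

```text
time_s: 5.1
tcp_pos: [0.5953, -0.0467, 0.1557]
eef_rot: [25.7, 89.3, -146.1]
contact_force: [-0.8, 1.1, 0.0]
gripper_width: 0.0796
```

```bash
python3 -m handwheel '[[[0,0,0,0],[0,0,0,0],[0,0,0,0],[0,0,0,0],[0,0,0,0],[0,0,0,0],[0,0,0,0]]]' 30 25
python3 -c "
from plant import readout
from scipy.spatial.transform import Rotation as R
s=readout.get_state();print(s['contact_force'],s['moment'],s['joints'].round(1), R.from_euler('xyz',s['eef_rot'],degrees=True).as_matrix().round(3))"
```

```text
time_s: 5.8
tcp_pos: [0.5969, -0.0465, 0.1556]
eef_rot: [33.9, 89.5, -137.9]
contact_force: [-3.4, -0.3, 1.6]
gripper_width: 0.0394
[-3.35168648 -0.27696229  1.58919924] [-0.03711101  0.89232337 -0.02233926] [ 14.4  16.8 -14.7   0.3 -59.   -6.4] [[-0.007  0.142 -0.99 ]
 [-0.006 -0.99  -0.142]
 [-1.     0.005  0.008]]
```

Good grip: width 39.4 mm, grasp point at z 0.174, small side force. Now I'll turn toward the first stop, clockwise (negative), tracking the jaw yaw from its present 188.2°.

```bash
cat > st.py <<'E'
import numpy as np
from plant import readout
from scipy.spatial.transform import Rotation as R
s=readout.get_state();M=R.from_euler("xyz",s["eef_rot"],degrees=True).as_matrix()
print("jawyaw turned",((np.degrees(np.arctan2(M[1,2],M[0,2]))-188.2+200)%360-200).round(2),"tilt",M[2,[1,2]].round(3),"tcp",s["tcp_pos"].round(4),"j",s["joints"].round(1),"F",s["contact_force"].round(1),"M",s["moment"].round(2),"w",s["gripper_width"].round(4))
E
python3 -m handwheel '[[[0,0,0,-0.6],[0,0,0,-0.6],[0,0,0,-0.6],[0,0,0,-0.6],[0,0,0,-0.6],[0,0,0,-0.6],[0,0,0,-0.6],[0,0,0,-0.6]]]' 30 35; python3 st.py
```

```text
time_s: 6.6
tcp_pos: [0.5968, -0.0464, 0.1556]
eef_rot: [39.6, 89.4, -156.6]
contact_force: [-0.3, 0.4, -0.3]
gripper_width: 0.0394Traceback (most recent call last):
  File "st.py", line 5, in <module>
    print("jawyaw turned",((np.degrees(np.arctan2(M[1,2],M[0,2]))-188.2+200)%360-200).round(2),"tilt",M[2,[1,2]].round(3),"tcp",s["tcp_pos"].round(4),"j",s["joints"].round(1),"F",s["contact_force"].round(1),"M",s["moment"].round(2),"w",s["gripper_width"].round(4))
                                                                                                                                                                                                                                            ^^^^^^^^^^^^^^^^^^^^^^^^
AttributeError: 'float' object has no attribute 'round'
```

```bash
sed -i 's/s\["gripper_width"\].round(4)/s["gripper_width"]/' st.py; python3 st.py; python3 -m handwheel '[[[0,0,0,-0.6],[0,0,0,-0.6],[0,0,0,-0.6],[0,0,0,-0.6]]]'; python3 st.py
```

```text
jawyaw turned -24.46 tilt [0.007 0.008] tcp [ 0.5968 -0.0464  0.1556] j [ 14.3  16.9 -14.5   0.1 -59.2 -30.6] F [-0.3  0.4 -0.3] M [-0.02 -0.33  0.49] w 0.03942608332446758
time_s: 7.0
tcp_pos: [0.5968, -0.0463, 0.1556]
eef_rot: [42.1, 89.4, -166.4]
contact_force: [0.3, -0.7, -0.9]
gripper_width: 0.0396
jawyaw turned -36.79 tilt [0.007 0.008] tcp [ 0.5968 -0.0463  0.1556] j [ 14.2  16.9 -14.4  -0.  -59.3 -42.8] F [ 0.3 -0.7 -0.9] M [ 0.07 -0.35  0.42] w 0.03964365600442917
```

```bash
python3 -m handwheel '[[[0,0,0,-0.6],[0,0,0,-0.6],[0,0,0,-0.6],[0,0,0,-0.6],[0,0,0,-0.6],[0,0,0,-0.6],[0,0,0,-0.4],[0,0,0,-0.2]]]'; python3 st.py
```

```text
time_s: 7.8
tcp_pos: [0.5968, -0.0462, 0.1556]
eef_rot: [44.1, 89.4, 173.8]
contact_force: [1.8, -0.2, -1.8]
gripper_width: 0.0393
jawyaw turned -58.54 tilt [0.007 0.007] tcp [ 0.5968 -0.0462  0.1556] j [ 14.1  16.9 -14.3  -0.2 -59.3 -64.3] F [ 1.8 -0.2 -1.8] M [-0.06 -0.41  0.18] w 0.0393460987150253
```

```bash
python3 -m handwheel '[[[0,0,0,-0.3],[0,0,0,0],[0,0,0,0],[0,0,0,0],[0,0,0,0],[0,0,0,0],[0,0,0,0]]]'; python3 st.py
python3 - <<'E'
from h import *
for n in("scene","top"): cv2.imwrite(f"pics/{n}2.png",vision.capture(n))
s=cv2.imread("pics/scene2.png");t=cv2.imread("pics/top2.png")
a=cv2.resize(s[90:250,190:330],None,fx=2.8,fy=3.5);b=cv2.resize(t[120:280,220:360],None,fx=2.8,fy=3.5)
cv2.imwrite("pics/both2.png",np.hstack([a,b]))
print(mask(t,(20,130,90),(38,255,255),(240,150,330,245)))
E
```

```text
time_s: 8.5
tcp_pos: [0.5968, -0.0462, 0.1556]
eef_rot: [42.4, 89.4, 170.5]
contact_force: [0.5, -0.4, -0.4]
gripper_width: 0.0392
jawyaw turned -60.1 tilt [0.007 0.007] tcp [ 0.5968 -0.0462  0.1556] j [ 14.1  16.9 -14.3  -0.3 -59.3 -65.9] F [ 0.5 -0.4 -0.4] M [-0.   -0.36 -0.13] w 0.0392274256247419
[([300, 195, 9, 9, 64], [303.7, 199.1]), ([297, 202, 5, 5, 6], [298.8, 204.0])]
```

View pics/both2.png

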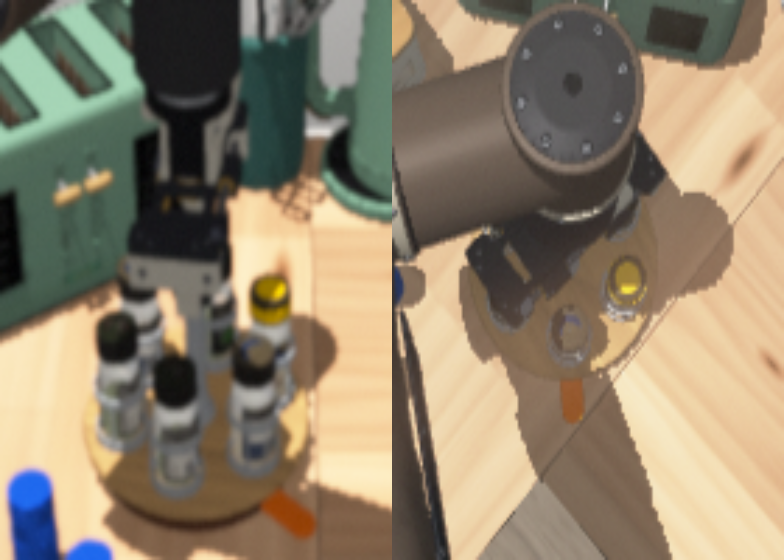

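The yellow jar has moved one place, to (304,200) in the top view, with the jars upright. I'll check the angle.

```bash
python3 - <<'E'
from h import *
c=np.array([.5945,-.047])
for f in ((301.7,175.5),(304.1,199.6)):
    d=onz("top",*f,.141)[:2]-c;print(np.hypot(*d),np.degrees(np.arctan2(d[1],d[0])))
d=onz("top",284.4,234,.008)[:2]-c;print("front",np.degrees(np.arctan2(d[1],d[0])))
E
python3 -m handwheel '[[[0,0,0,0],[0,0,0,0],[0,0,0,0],[0,0,0,0]]]'; python3 st.py
```

```text
0.07355591562177863 -58.043631736905624
0.07582953162694477 -117.20497790489271
front -176.129855911501
time_s: 9.0
tcp_pos: [0.5968, -0.0463, 0.1556]
eef_rot: [42.5, 89.4, 170.6]
contact_force: [1.5, -1.2, -0.9]
gripper_width: 0.0394
jawyaw turned -60.11 tilt [0.007 0.007] tcp [ 0.5968 -0.0463  0.1556] j [ 14.1  16.9 -14.3  -0.3 -59.3 -65.9] F [ 1.5 -1.2 -0.9] M [-0.02 -0.35 -0.09] w 0.03944395269509757
```

The disc has turned -59.2° and rested for over 0.5 s, with no slip. Now the second click.

```bash
python3 -m handwheel '[[[0,0,0,-0.6],[0,0,0,-0.6],[0,0,0,-0.6],[0,0,0,-0.6],[0,0,0,-0.6],[0,0,0,-0.6],[0,0,0,-0.6],[0,0,0,-0.6]]]'; python3 st.py;  python3 -m handwheel '[[[0,0,0,-0.6],[0,0,0,-0.6],[0,0,0,-0.6],[0,0,0,-0.6],[0,0,0,-0.6],[0,0,0,-0.6],[0,0,0,-0.6],[0,0,0,-0.6]]]'; python3 st.py
```

```text
time_s: 9.8
tcp_pos: [0.5968, -0.0461, 0.1556]
eef_rot: [53.0, 89.4, 156.8]
contact_force: [1.0, -1.2, -1.0]
gripper_width: 0.0394
jawyaw turned -84.43 tilt [0.008 0.006] tcp [ 0.5968 -0.0461  0.1556] j [ 14.   16.9 -14.3  -0.4 -59.3 -90.1] F [ 1.  -1.2 -1. ] M [ 0.06 -0.43  0.48] w 0.0393695082597242
time_s: 10.6
tcp_pos: [0.5968, -0.046, 0.1556]
eef_rot: [54.7, 89.5, 133.8]
contact_force: [1.1, -1.2, -0.3]
gripper_width: 0.0394
jawyaw turned -109.06 tilt [0.007 0.005] tcp [ 0.5968 -0.046   0.1556] j [  14.    16.8  -14.3   -0.5  -59.1 -114.6] F [ 1.1 -1.2 -0.3] M [ 0.1  -0.45  0.26] w 0.039352667285947086
```

```bash
python3 -m handwheel '[[[0,0,0,-0.6],[0,0,0,-0.6],[0,0,0,-0.5],[0,0,0,-0.3],[0,0,0,-0.15],[0,0,0,0],[0,0,0,0],[0,0,0,0]]]'; python3 -m handwheel '[[[0,0,0,0],[0,0,0,0],[0,0,0,0],[0,0,0,0]]]'; python3 st.py
python3 - <<'E'
from h import *
for n in("scene","top"): cv2.imwrite(f"pics/{n}3.png",vision.capture(n))
s=cv2.imread("pics/scene3.png");t=cv2.imread("pics/top3.png")
a=cv2.resize(s[90:250,190:330],None,fx=2.8,fy=3.5);b=cv2.resize(t[120:280,220:360],None,fx=2.8,fy=3.5)
cv2.imwrite("pics/both3.png",np.hstack([a,b]))
print(mask(t,(20,130,90),(38,255,255),(240,150,330,225)), mask(s,(20,130,90),(38,255,255),(215,145,310,230)))
E
```

```text
time_s: 11.4
tcp_pos: [0.5969, -0.046, 0.1556]
eef_rot: [51.5, 89.5, 119.6]
contact_force: [0.3, 0.2, -1.4]
gripper_width: 0.0394
time_s: 11.8
tcp_pos: [0.5969, -0.046, 0.1556]
eef_rot: [51.2, 89.5, 119.3]
contact_force: [0.9, -0.3, -1.2]
gripper_width: 0.0397
jawyaw turned -120.1 tilt [0.007 0.006] tcp [ 0.5969 -0.046   0.1556] j [  14.    16.7  -14.4   -0.6  -59.  -125.6] F [ 0.9 -0.3 -1.2] M [ 0.   -0.45  0.07] w 0.03970620395711755
[([279, 208, 9, 10, 71], [283.0, 213.0])] [([274, 186, 13, 8, 90], [280.0, 189.5]), ([272, 193, 17, 8, 66], [280.3, 196.9])]
```

View pics/both3.png

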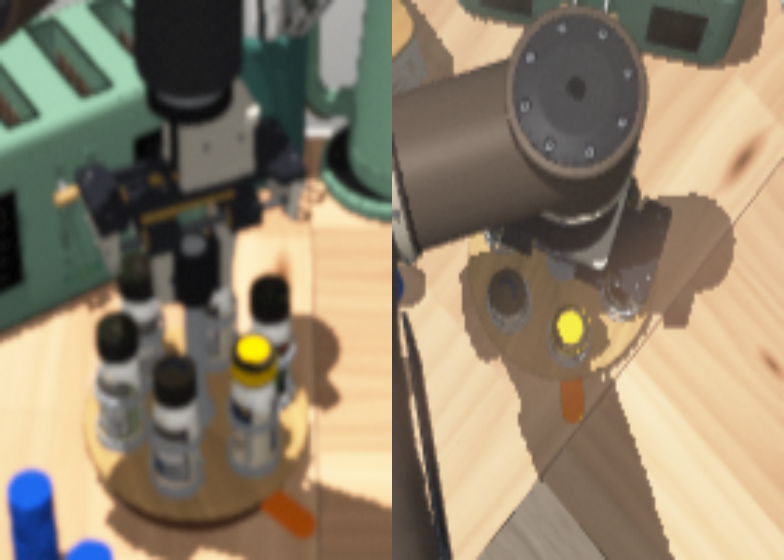

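The yellow jar now stands at the front, at top (283,213), above the tab at (284,234), with all visible jars upright. I'll make a numeric check and one more rest to confirm everything is still, then hand in.

```bash
python3 - <<'E'
from h import *
c=np.array([.5945,-.047])
p=onz("top",283,213,.141);print(p,tri(("top",283,213),("scene",280,189.5)));d=p[:2]-c;a=np.radians(-176.5)
f=np.array([np.cos(a),np.sin(a)]);print("along",d@f,"side",d@[-f[1],f[0]])
E
python3 -m handwheel '[[[0,0,0,0],[0,0,0,0],[0,0,0,0],[0,0,0,0],[0,0,0,0]]]'; python3 st.py; python3 -c "
from plant import readout,close_job
print(readout.get_state()['qd'].round(2));close_job()"
```

```text
[ 0.52084641 -0.05020732  0.141     ] (array([ 0.5202621 , -0.05008275,  0.14635081]), np.float64(6.356872689120479e-05))
along 0.0737120123426939 side -0.0012951110466182347
time_s: 12.4
tcp_pos: [0.5969, -0.046, 0.1556]
eef_rot: [51.6, 89.5, 119.7]
contact_force: [-0.7, -0.6, -1.8]
gripper_width: 0.0393
jawyaw turned -120.1 tilt [0.007 0.006] tcp [ 0.5969 -0.046   0.1556] j [  14.    16.7  -14.4   -0.6  -59.  -125.6] F [-0.7 -0.6 -1.8] M [-0.02 -0.47  0.07] w 0.03927035960113769
[ 0.06  0.05  0.06  0.1   0.06 -0.02]
the job is handed in; nothing more can be done
```

The marked jar now stands at the front over the orange tab. I handed the job in at about 12.4 s, with the fingers still gripping the knob. I turned the knob clockwise in two 60° clicks and rested more than 0.5 s at each stop.

- **Position:** the last pictures put the yellow dot 74 mm out along the front line and about 1 mm to the side of it.
- **Grip and stillness:** the grip had turned 120.1° in all. The finger opening was 39.3 mm (knob 40 mm) with the grip set to 35 N, and the arm was still. I did not measure the finger force on the knob directly.
- **Jars and bystanders:** every jar I could see stood upright in its holder, but the gripper hid part of the view. I did not measure the bystanders' positions again; nothing near them was touched, and the wrist force stayed within a few newtons.
- **Mended on the way:** the first grip was about 16 mm too high, so I opened, lowered and gripped again before turning.
- **Disagreements:** the first turn read 59.2° by camera against 60.1° by the gripper. Crossing the two views put the dot at 146 mm high instead of the stated 141 mm.

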